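# Set up the slide washing dish on the stirrer

### The job

Set up the slide wash: stand the empty white dish in the middle of the stirrer's round steel plate, then put the wire grid into the dish standing on its feet, then the rack of slides into the dish on top of the grid, and last the lid, seated down in the dish's mouth. One piece after the other in that order, letting go of each before taking the next; lower each one until it stands, never drop it in, and leave the jar, the slide box and the pen pot where they stand.

Things in the scene. Friction and masses are not known exactly. Their poses are not given: they have to be found in the camera images.
- stirrer: Flat white magnetic stirrer, fixed to the bench, place and yaw vary: body x -100 to 70, y -70 to 70 mm about its origin, 30 mm high, black knob on its -x end; on top a round steel plate, 120 mm diameter. Origin: on the plate's axis at bench level; the plate's top, where the dish stands, is 34 mm above it.
- dish: Loose empty white open-topped dish, 104 mm (its x) x 66 mm (its y) x 82 mm high, 0.4 kg, walls and floor 4 mm, so inside 96 x 58 x 78 mm. Origin: centre of the underside, z up. Grip it from outside across its 66 mm (its y), over the long walls. A half turn makes no difference.
- grid: Loose bright steel grid, 88 (its x) x 50 mm (its y), on four 9 mm feet, deck top at 12 mm, 0.12 kg. In its middle a grip post 16 (x) x 8 mm (y), top 56 mm above the underside. Origin: centre of the feet's underside. Grip the post's top across its 16 mm (along x: room for fingers in the dish). In the dish: long side along the dish's, origin 4 mm above the dish's.
- rack: Loose dark steel rack of glass slides, 80 (its x) x 46 mm (its y), slides 29 mm high, 0.22 kg. Over its middle a crossbar handle along y, 8 mm thick in x, 50 to 58 mm above the underside; grip it along x. Origin: centre of the underside. The gap between the slides (y -10 to 10 mm), open below, takes the grid's post. In place: origin 16 mm above the dish's, long sides parallel.
- lid: Loose white lid: plate 108 (its x) x 70 (its y) x 5 mm; below it a lip 86 x 48 x 4 mm that enters the dish's mouth with 5 mm play each way; on top a block handle 16 (x) x 36 (y) x 24 mm, top 33 mm above the lip's underside; grip it along x. 0.15 kg. Origin: centre of the lip's underside. Seated: origin 78 mm above the dish's, long sides parallel.
- jar: Bystander: small closed round jar with black cap, 54 mm diameter, 75 mm high, beyond the work; origin at the centre of its underside. Leave it alone.
- slidebox: Bystander: closed grey slide box, 85 x 100 x 35 mm, beyond the work; origin at the centre of its underside. Leave it alone.
- penpot: Bystander: black pot with pens, 76 mm diameter, 85 mm high (pens to 140 mm), beyond the work; origin at the centre of its underside. Leave it alone.
Mind the look-alikes: they are no part of the job. What is shaped like the rack but green or pink is not meant.

How it is judged:
By the outcome, as a careful person would: the job done as asked, in the order asked, and still so for the second after the job is handed in, with the robot touching nothing.
It also fails if it takes over 109 s, if anything falls off the work surface, if the arm or the gripper's body presses on something with over 40 N, if the wrist force passes 120 N, or if a joint passes its speed limit or range.

### The arm

A 7-joint arm with a two-finger parallel gripper is mounted at the origin on the work surface. World frame = base frame: x ahead of the robot, y to its left, z up, the work surface at z = 0. Lengths are in m, angles in rad, forces in N, time in s.
With the tool pointing down it reaches from about 0.35 to 0.9 m from the base axis. Payload 8.1 kg.
Tool frame: the origin (TCP) lies midway between the tips of the shut fingers; the grasp point (between the pads) lies arm.grasp_offset behind it (arm.grasp_offset is the distance from the TCP to the grasp point, in m); z points along the fingers, y is the line along which they close (so a half turn about z gives the same grasp; the last joint's range is limited). The gripper opens to 92 mm and grips with 3 to 60 N. Pads are 19 mm wide; open, the fingers measure 130 mm over their backs; the gripper's body (75 mm by 190 mm) begins 47 mm behind the grasp point.
Start: joints at [1.138, 0.434, 0.025, 1.573, -0.012, 1.134, -0.075], TCP at [0.202, -0.591, 0.227] pointing down, gripper open.
Joint ranges: [-2.62, 2.62], [-0.44, 2.09], [-1.27, 1.32], [0.08, 2.57], [-1.32, 4.46], [0.12, 2], [-2.74, 2.74]. Speed limits (rad/s): [2.22, 2.22, 3.01, 3.01, 3.14, 3.14, 3.14].

### API

Orientations are given as a rotation vector (axis times angle).
In Python, from cell import observe, imaging, arm gives the robot as it stands.
- The arm moves only by the tool apply_moves, never from a script. Its argument "commands" is a list of rows, each a list of 5 numbers: the opening in per cent of the stroke, from 0 (shut) to 100 (fully open), then the shift along the world's x, y, z in units of 0.06 m (1.0 is 0.06 m), then the turn about the world's z in units of 0.5 rad (1.0 is 0.5 rad). A call has 1 to 12 rows; each row shifts and turns the commanded pose from where the row before left it; what a row does not reach is not made up. A row lasts 1/8 s, in which the tool goes at most 62.5 mm and 10.7 degrees, less where a joint would pass 70% of its speed; a pose out of reach is approached as far as the arm can. A call with a number of a shift or a turn outside -1 to 1 is refused whole. A call with a gripper value outside its range is refused whole. The fingers move at their own pace and stop on an object; "newtons" is the grip in N (left out, the last holds). Time passes only in rows, so rows that do not move let the fingers close. It gives the time, the measured TCP pose, the force, the opening and the grip force at its end, in the units of the state.
- observe(): the state, without advancing time (a new reading comes with each control period).
- imaging.get_image(name): name is "scene" or "top"; returns (picture, depth): 384x512x3 uint8, red, green, blue; 384x512 float32, m along the optical axis (not along the pixel's ray), 0 where there is no reading.
- imaging.camera_params(name): a dict with "camera_matrix" (3x3 intrinsics, pixels), "origin" and "rotation" of the camera in the world. Camera axes: x right, y up, looking along -z (the intrinsics and any distortion apply to the point x, -y, -z); pixel columns grow to the right and rows downward; lengths in m; the calibration is good to about 2 mm. A picture is of the moment at which its call begins. camera_params takes no time and is no camera call.
- arm.sign_off(): hands the job in; it is judged then, once.
The state is a dict: "clock": time; "joints": joint angles; "dq": joint speeds; "joint_efforts": joint torques, N m; "position": TCP position; "ee_rot": TCP orientation; "force": force on the tool from outside, world axes, zero at the start; "ft_torque": the same for the moment, N m; "width": opening from 0.0 (shut) to 1.0 (fully open); "gripper_force": force on a finger pad.
Only numpy, scipy, OpenCV 4.12 (cv2) and the standard library are available. Lean on these libraries where they do the work, as an engineer would, in place of code of your own. Each camera call takes 0.05 s, during which the arm holds its last target. There are 200 camera calls.

## Working session

There is one attempt and no reset: what is moved stays moved. The work goes in short steps, Python scripts to look and compute and a tool call to move; the robot and the scene stay as the last step left them, time stands still between calls to the robot, and variables do not carry over. Pictures are saved under pics/ and viewed, at most 14 in all, crops included, and the job is handed in when it is done.

Besides the shell and the picture viewer there is one more tool, called by a JSON object that holds its "name" and its "arguments". apply_moves: Moves the arm, as the interface text tells. Its arguments: {"type":"object","properties":{"commands":{"type":"array"},"newtons":{"type":"number"}},"required":["commands"]}

```bash
mkdir -p pics; cat > h.py <<'E'
import numpy as np, cv2
from cell import observe, imaging, arm
def grab(n,tag):
    p,d=imaging.get_image(n); np.savez(f'{tag}.npz',p=p,d=d)
    cv2.imwrite(f'pics/{tag}.png',cv2.cvtColor(p,cv2.COLOR_RGB2BGR)); return p,d
def cloud(n,d):
    c=imaging.camera_params(n);K=np.array(c['camera_matrix']);R=np.array(c['rotation']);o=np.array(c['origin'])
    v,u=np.mgrid[:384,:512]
    P=np.stack([(u-K[0,2])/K[0,0]*d,-(v-K[1,2])/K[1,1]*d,-d],-1)
    return P@R.T+o
E
python3 - <<'E'
from h import *
for n in('top','scene'):
    p,d=grab(n,n+'0'); c=imaging.camera_params(n); print(n,c)
    cv2.imwrite(f'pics/{n}0b.png',cv2.resize(cv2.cvtColor(p,cv2.COLOR_RGB2BGR),(800,600),interpolation=2))
print(observe(), arm.grasp_offset)
E
```

```text
top {'camera_matrix': array([[481.44125786,   0.        , 252.78757414],
       [  0.        , 481.44125786, 193.42446246],
       [  0.        ,   0.        ,   1.        ]]), 'origin': array([ 0.40774903, -0.03261223,  1.46412061]), 'rotation': array([ 0.07769328, -0.08469783, -1.56398511])}
scene {'camera_matrix': array([[473.29685442,   0.        , 253.10933556],
       [  0.        , 473.29685442, 194.8446701 ],
       [  0.        ,   0.        ,   1.        ]]), 'origin': array([1.19312436, 0.27350173, 1.08358557]), 'rotation': array([0.37527437, 0.59688771, 1.95236025])}
{'clock': 0.1, 'joints': array([ 1.13841735,  0.43517795,  0.02497473,  1.57402077, -0.01159813,
        1.13401269, -0.07511953]), 'dq': array([-0.0013113 , -0.00209725, -0.00045399, -0.00301432, -0.00064603,
       -0.00090387, -0.00015096]), 'joint_efforts': array([ 2.68234042e-03, -6.69134331e+01,  9.88088809e-01, -3.15151119e+01,
       -6.05060044e-02,  3.73465929e-02,  1.34467869e-04]), 'position': array([ 0.20218997, -0.59089066,  0.22600249]), 'ee_rot': array([-3.09759875e+00, -5.15299122e-01,  5.89162173e-04]), 'force': array([ 0.46006992, -0.45256902,  0.03802324]), 'ft_torque': array([ 0.00625305, -0.012432  ,  0.04593917]), 'gripper_force': 0.0, 'width': 0.9991854096522232} 0.0188
```

View pics/top0b.png

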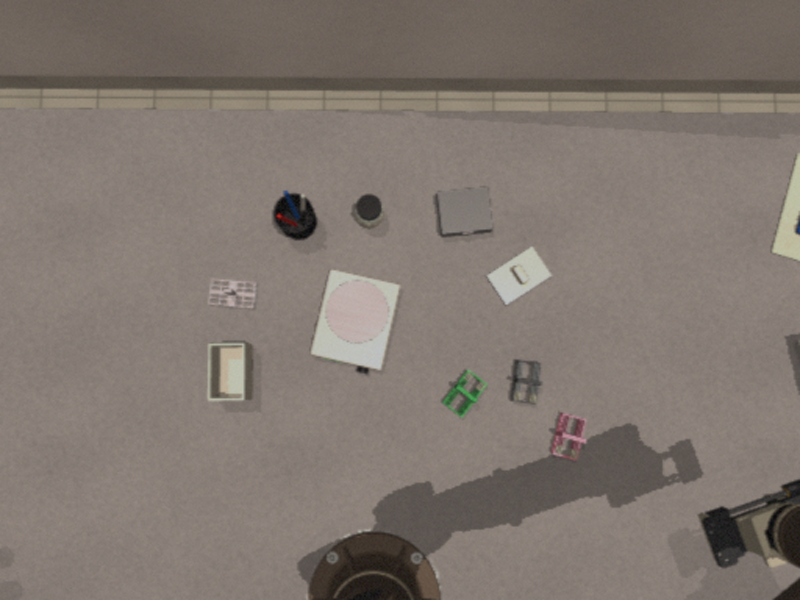

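View pics/scene0b.png

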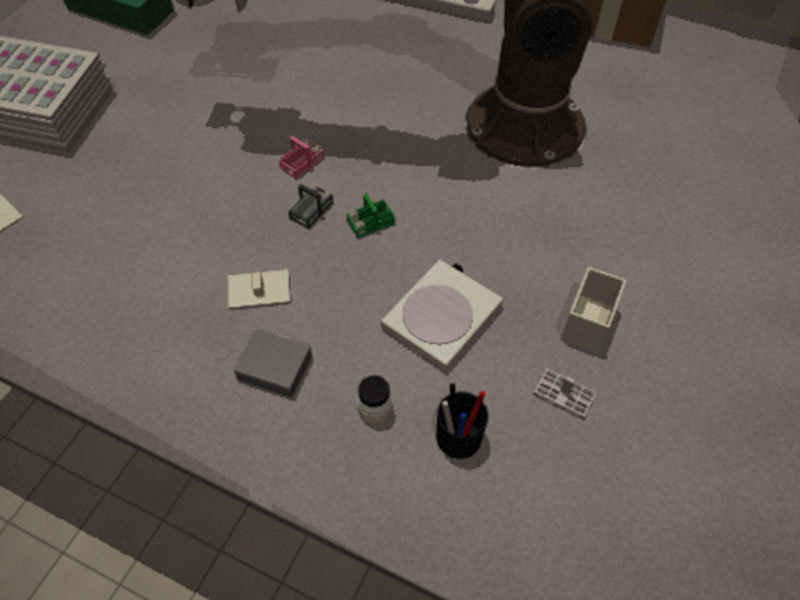

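Top picture (800x600 scale): stirrer plate at (357,311), dish at (229,371), grid at (232,293), lid at (519,275). There are three rack shapes: green (465,393), pink (569,436) and dark (525,382). The dark one fits "dark steel". I'll confirm it in a crop and measure everything from the depth images.

```bash
sed -i "s/R=np.array(c\['rotation'\])/R=cv2.Rodrigues(np.array(c['rotation']))[0]/" h.py
cat >> h.py <<'E'
def rect(W,p,box,zr,mask=None):
    "box = x0,y0,x1,y1 in 512 pixels; min-area rectangle of points with z in zr"
    x0,y0,x1,y1=box; w=W[y0:y1,x0:x1].reshape(-1,3); m=(w[:,2]>zr[0])&(w[:,2]<zr[1])
    if mask is not None: m&=mask[y0:y1,x0:x1].ravel()
    q=w[m]; 
    if len(q)<5: return len(q)
    (cx,cy),(a,b),t=cv2.minAreaRect((q[:,:2]*1000).astype(np.float32))
    if a<b: a,b,t=b,a,t+90
    t=(t+90)%180-90
    return dict(n=len(q),c=(round(cx,1),round(cy,1)),size=(round(a,1),round(b,1)),longdeg=round(t,1),z=round(float(np.median(q[:,2]))*1000,1),mean=np.round(q[:,:2].mean(0)*1000,1))
E
python3 - <<'E'
from h import *
f=np.load('top0.npz');p,d=f['p'],f['d'];W=cloud('top',d)
s=0.64
B=dict(stir=(312,265,405,385),dish=(200,333,260,410),grid=(200,270,262,315),lid=(480,240,558,310),rack=(503,350,548,412),jar=(345,185,395,235),pen=(265,180,325,245),box=(430,180,500,242))
Z=dict(stir=[(.02,.06),(.032,.05)],dish=[(.07,.1),(.0,.02)],grid=[(.007,.07),(.03,.07)],lid=[(.004,.015),(.02,.05)],rack=[(.01,.045),(.045,.075),(.012,.075)],jar=[(.05,.1)],pen=[(.05,.2)],box=[(.02,.05)])
for k in B:
    for z in Z[k]: print(k,z,rect(W,p,[int(v*s) for v in B[k]],z))
sat=(p.max(2).astype(int)-p.min(2)); 
g=W[150:240,200:255,2]; print('table z',np.median(W[250:300,100:200,2]))
top=cv2.cvtColor(p,cv2.COLOR_RGB2BGR)
a=cv2.resize(top[225:300,270:385],(460,300),interpolation=2)
b=cv2.resize(top[170:265,125:260],(405,285),interpolation=2)
c=cv2.cvtColor(np.load('scene0.npz')['p'],cv2.COLOR_RGB2BGR)
e=cv2.resize(c[80:155,165:260],(380,300),interpolation=2)
e2=cv2.resize(c[165:270,335:405],(200,300),interpolation=2)
im=np.zeros((600,800,3),np.uint8);im[:300,:460]=a;im[300:585,:405]=b;im[300:600,410:790]=e;im[:300,470:670]=e2
cv2.imwrite('pics/crop1.png',im)
E
```

```text
stir (0.02, 0.06) {'n': 2663, 'c': (518.9, 40.1), 'size': (182.0, 140.2), 'longdeg': -12.3, 'z': 32.4, 'mean': array([522.6,  38.6])}
stir (0.032, 0.05) {'n': 1448, 'c': (521.6, 39.0), 'size': (173.9, 139.0), 'longdeg': -11.7, 'z': 34.7, 'mean': array([530. ,  37.3])}
dish (0.07, 0.1) {'n': 200, 'c': (423.2, 271.0), 'size': (100.7, 67.5), 'longdeg': 1.1, 'z': 81.0, 'mean': array([424.5, 272.7])}
dish (0.0, 0.02) {'n': 989, 'c': (425.8, 281.8), 'size': (146.1, 113.4), 'longdeg': 1.3, 'z': 3.6, 'mean': array([424.3, 279.2])}
grid (0.007, 0.07) {'n': 319, 'c': (583.4, 283.4), 'size': (119.1, 77.8), 'longdeg': -85.3, 'z': 12.8, 'mean': array([575. , 277.9])}
grid (0.03, 0.07) {'n': 21, 'c': (574.2, 277.1), 'size': (13.3, 7.3), 'longdeg': -82.4, 'z': 54.3, 'mean': array([574.1, 276.5])}
lid (0.004, 0.015) {'n': 886, 'c': (617.6, -279.6), 'size': (151.7, 136.4), 'longdeg': -89.8, 'z': 8.9, 'mean': array([ 614.9, -279.8])}
lid (0.02, 0.05) {'n': 70, 'c': (613.5, -278.6), 'size': (35.7, 17.1), 'longdeg': 33.2, 'z': 32.8, 'mean': array([ 612.8, -278.1])}
rack (0.01, 0.045) {'n': 261, 'c': (418.7, -280.8), 'size': (100.5, 64.5), 'longdeg': -7.8, 'z': 24.0, 'mean': array([ 407.5, -287.7])}
rack (0.045, 0.075) {'n': 47, 'c': (407.4, -287.5), 'size': (45.0, 7.7), 'longdeg': 82.2, 'z': 59.1, 'mean': array([ 407.3, -287.5])}
rack (0.012, 0.075) {'n': 299, 'c': (407.2, -288.2), 'size': (79.8, 46.7), 'longdeg': -7.8, 'z': 25.8, 'mean': array([ 407.3, -287.6])}
jar (0.05, 0.1) {'n': 230, 'c': (733.2, 13.3), 'size': (49.7, 44.1), 'longdeg': 0.4, 'z': 75.0, 'mean': array([731.2,  13.7])}
pen (0.05, 0.2) {'n': 323, 'c': (717.8, 152.9), 'size': (74.1, 73.2), 'longdeg': -0.4, 'z': 82.0, 'mean': array([719.3, 153.1])}
box (0.02, 0.05) {'n': 946, 'c': (735.9, -171.5), 'size': (100.3, 88.5), 'longdeg': -83.6, 'z': 35.4, 'mean': array([ 735.4, -170.9])}
table z 0.0006805707236419156
```

View pics/crop1.png

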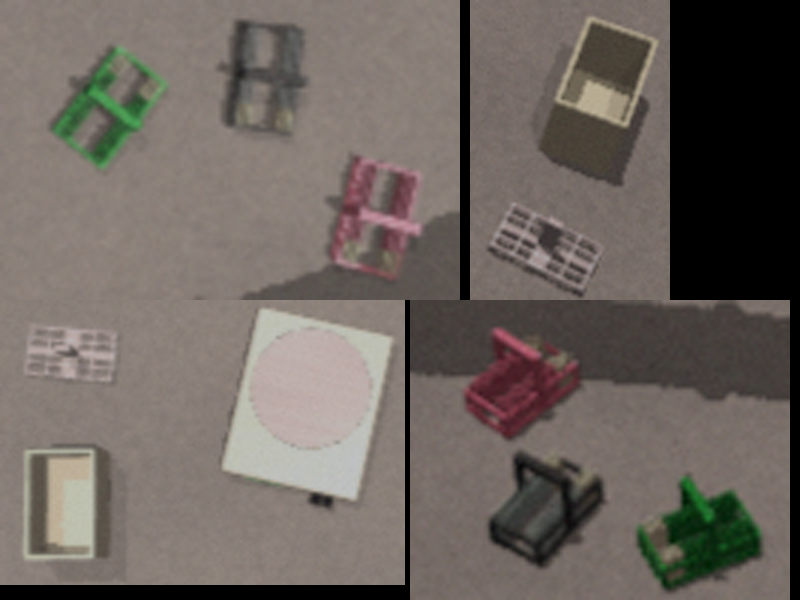

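The crop confirms it: the dark rack (crop 265,75) is grey steel with glass slides, while the other two are plainly green and pink. One more refinement of the plate, dish and grid from both cameras, then I move.

```bash
python3 - <<'E'
from h import *
for n in('top','scene'):
    f=np.load(n+'0.npz');p,d=f['p'],f['d'];W=cloud(n,d);x,y,z=W[...,0],W[...,1],W[...,2]
    hsv=cv2.cvtColor(p,cv2.COLOR_RGB2HSV)
    # plate: pinkish colour (r-g) near stirrer
    rg=p[...,0].astype(int)-p[...,1]; 
    m=(np.hypot(x-.535,y-.036)<.075)&(z>.025)&(z<.045)
    print(n,'r-g plate',np.median(rg[m&(np.hypot(x-.535,y-.036)<.04)]))
    mm=(m&(rg>12)).astype(np.uint8); mm=cv2.morphologyEx(mm,cv2.MORPH_OPEN,np.ones((3,3)))
    q=(W[mm>0][:,:2]*1000).astype(np.float32); print(len(q),'circle',cv2.minEnclosingCircle(q),q.mean(0))
    def r(c,rad,zr,tag):
        m=(np.hypot(x-c[0],y-c[1])<rad)&(z>zr[0])&(z<zr[1]); q=(W[m][:,:2]*1000).astype(np.float32); t=cv2.minAreaRect(q); print(n,tag,len(q),np.round(t[0],1),np.round(t[1],1),round(t[2],1),q.mean(0).round(1),W[m][:,2].mean().round(4))
    r((.424,.272),.075,(.077,.09),'dishrim'); r((.575,.278),.06,(.007,.02),'grid'); r((.575,.278),.03,(.045,.07),'post')
    r((.614,-.279),.075,(.005,.015),'lid'); r((.614,-.279),.03,(.025,.045),'lidh'); r((.407,-.2875),.05,(.05,.07),'rackbar'); r((.407,-.2875),.055,(.008,.045),'rack')
E
```

```text
top r-g plate 16.0
968 circle ((539.8729248046875, 34.88433837890625), 58.20252227783203) [541.08374   36.780674]
top dishrim 163 [423.1 270.8] [100.5  67.1] 1.1 [422.7 273.6] 0.082
top grid 290 [587.4 277.3] [ 82.4 103. ] 0.8 [575.1 277.8] 0.0126
top post 15 [574.3 277.4] [ 6.1 12.8] 0.7 [574.3 277.3] 0.0552
top lid 756 [ 611.7 -281.8] [134.9 146.6] 70.0 [ 613.1 -279.3] 0.0095
top lidh 69 [ 613.5 -278.6] [35.7 17.1] 33.2 [ 613.  -278.1] 0.0325
top rackbar 45 [ 407.3 -288.4] [43.3  7.7] 82.2 [ 407.2 -288.5] 0.0592
top rack 272 [ 409.1 -285.4] [74.3 90.1] 61.4 [ 407.1 -287.1] 0.0233
scene r-g plate 16.0
1283 circle ((539.87841796875, 36.524070739746094), 61.09514617919922) [541.26733  37.56584]
scene dishrim 228 [422.1 272.8] [110.6  66. ] 0.9 [425.8 273.1] 0.0817
scene grid 396 [574.8 280.2] [88.  52.7] 85.1 [577.6 279.8] 0.0124
scene post 32 [574.6 280.2] [15.3  9.2] 79.8 [576.7 279.9] 0.0539
scene lid 745 [ 610.  -275.5] [122.7 134.9] 66.7 [ 615.5 -276. ] 0.0096
scene lidh 72 [ 613.4 -276. ] [36.9 14.7] 32.0 [ 614.6 -275. ] 0.0325
scene rackbar 53 [ 406.4 -286.4] [47.9 11. ] 83.1 [ 407.1 -286.4] 0.0573
scene rack 329 [ 406.3 -287. ] [51.2 83.5] 81.0 [ 411.2 -284.1] 0.0234
```

{"name": "apply_moves", "arguments": {"commands": [[100, 0.4, 0.5, 0.1, 0.33], [100, 0.4, 0.5, 0.1, 0.33], [100, 0.4, 0.5, 0.1, 0.33], [100, 0.4, 0.5, 0.1, 0.33], [100, 0.4, 0.5, 0.1, 0.33], [100, 0.4, 0.5, 0.1, 0.33], [100, 0.4, 0.5, 0.1, 0.33], [100, 0.4, 0.5, 0.1, 0.33], [100, 0.4, 0.5, 0.1, 0.33], [100, 0.4, 0.5, 0.1, 0.33]]}}

```text
clock: 1.35
position: [0.4428, -0.2902, 0.2867]
ee_rot: [-1.717, -2.63, 0.0]
force: [-0.4, -0.3, -0.1]
width: 1.002
gripper_force: 0.0
```

{"name": "apply_moves", "arguments": {"commands": [[100, 0, 0.75, 0, 0.2], [100, 0, 0.75, 0, 0.2], [100, 0, 0.75, 0, 0.2], [100, 0, 0.75, 0, 0.2], [100, 0, 0.75, 0, 0.2], [100, 0, 0.75, 0, 0.2], [100, 0, 0.75, 0, 0.2], [100, 0, 0.75, 0, 0.2], [100, 0, 0.75, 0, 0.2], [100, 0, 0.75, 0, 0.2], [100, 0, 0.75, 0, 0.2], [100, 0, 0, 0, 0]]}}

```text
clock: 2.85
position: [0.4413, 0.2072, 0.2867]
ee_rot: [-0.087, -3.14, -0.003]
force: [-0.3, 0.4, -1.0]
width: 1.002
gripper_force: 0.0
```

```bash
cat >> h.py <<'E'
def st(tgt=None):
    s=observe();R=cv2.Rodrigues(np.array(s['ee_rot']))[0];p=s['position']*1000
    yaw=np.degrees(np.arctan2(R[1,1],R[0,1])); print('t',round(s['clock'],2),'tcp',p.round(1),'yaw',yaw.round(2),'tilt',R[:,2].round(3),'q',s['joints'].round(2),'F',s['force'].round(1),'w',round(92*s['width'],1),'gf',round(s['gripper_force'],1))
    if tgt is not None:
        d=np.array(tgt[:3])-p; dy=(tgt[3]-yaw+90)%180-90
        print('shift units',(d/60).round(3),'turn units',round(np.radians(dy)/.5,3))
E
python3 -c "
from h import *
st((423,272,41,91))"
```

```text
t 2.85 tcp [441.3 207.2 286.7] yaw 86.84 tilt [-0.001  0.002 -1.   ] q [ 0.19  0.29 -0.92  1.75  0.24  1.22  0.73] F [-0.3  0.4 -1. ] w 92.2 gf 0.0
shift units [-0.304  1.08  -4.095] turn units 0.145
```

{"name": "apply_moves", "arguments": {"commands": [[100, -0.1, 0.36, -0.3, 0.05], [100, -0.1, 0.36, -0.3, 0.05], [100, -0.1, 0.36, -0.3, 0.05], [100, 0, 0, -0.4, 0], [100, 0, 0, -0.4, 0], [100, 0, 0, -0.4, 0], [100, 0, 0, -0.3, 0], [100, 0, 0, 0, 0]]}}

```text
clock: 3.85
position: [0.424, 0.2673, 0.1417]
ee_rot: [0.019, -3.14, 0.002]
force: [-1.5, -0.2, -0.1]
width: 1.0
gripper_force: 0.0
```

```bash
python3 -c "
from h import *
st((423,272,41,91))
p,d=grab('top','t1');grab('scene','s1')
a=cv2.imread('pics/t1.png')[180:290,110:220];b=cv2.imread('pics/s1.png')[130:250,310:430]
cv2.imwrite('pics/c1.png',np.hstack([cv2.resize(a,(400,400),interpolation=2),cv2.resize(b,(400,400),interpolation=2)]))"
```

```text
t 3.85 tcp [424.  267.3 141.7] yaw 90.7 tilt [-0.002 -0.002 -1.   ] q [-0.03  0.47 -0.85  1.92  0.44  0.95  0.49] F [-1.5 -0.2 -0.1] w 92.0 gf 0.0
shift units [-0.016  0.079 -1.678] turn units 0.01
```

View pics/c1.png

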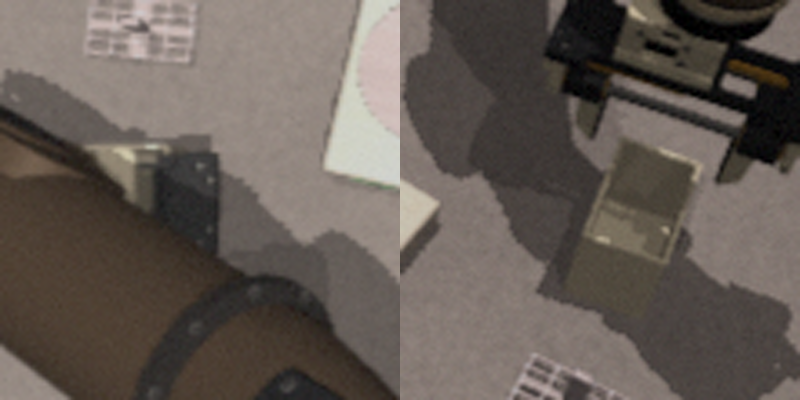

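The fingers straddle the dish (right half: fingers at 585,120 and 735,165, dish rim between them). Lower and grip.

{"name": "apply_moves", "arguments": {"commands": [[100, 0, 0.08, -0.3, 0], [100, 0, 0, -0.4, 0], [100, 0, 0, -0.4, 0], [100, 0, 0, -0.3, 0], [100, 0, 0, -0.27, 0], [100, 0, 0, 0, 0], [50, 0, 0, 0, 0], [50, 0, 0, 0, 0], [50, 0, 0, 0, 0], [50, 0, 0, 0, 0], [50, 0, 0, 0, 0], [50, 0, 0, 0, 0]], "newtons": 35}}

```text
clock: 5.45
position: [0.4247, 0.273, 0.043]
ee_rot: [-0.02, 3.141, -0.001]
force: [-0.7, -2.5, 7.0]
width: 0.716
gripper_force: 35.0
```

```bash
python3 -c "
from h import *
st((540,36,200,91))"
```

```text
t 5.45 tcp [424.7 273.   43. ] yaw 90.73 tilt [ 0.001 -0.    -1.   ] q [-0.14  0.6  -0.74  2.01  0.6   0.75  0.34] F [-0.7 -2.5  7. ] w 65.9 gf 35.0
shift units [ 1.922 -3.95   2.617] turn units 0.009
```

{"name": "apply_moves", "arguments": {"commands": [[50, 0, 0, 0.2, 0], [50, 0, 0, 0.4, 0], [50, 0, 0, 0.5, 0], [50, 0, 0, 0.5, 0], [50, 0.2, -0.4, 0.1, 0], [50, 0.3, -0.6, 0, 0], [50, 0.3, -0.6, 0, 0], [50, 0.3, -0.6, 0, 0], [50, 0.3, -0.6, 0, 0], [50, 0.3, -0.6, 0, 0], [50, 0.2, -0.4, 0, 0], [50, 0, 0, 0, 0]]}}

```text
clock: 6.95
position: [0.5389, 0.0426, 0.1445]
ee_rot: [0.014, -3.141, 0.001]
force: [-0.6, -0.3, -3.7]
width: 0.715
gripper_force: 35.0
```

```bash
python3 -c "
from h import *
st((540,36,77,91))
p,d=grab('top','t2');p2,d2=grab('scene','s2')
a=cv2.imread('pics/t2.png');b=cv2.imread('pics/s2.png')
cv2.imwrite('pics/c2.png',np.hstack([cv2.resize(a[140:260,170:290],(400,400),interpolation=2),cv2.resize(b[110:260,220:370],(400,400),interpolation=2)]))
W=cloud('scene',d2);s=observe()['position']
x,y,z=W[...,0],W[...,1],W[...,2]
zt=.082+s[2]-.043
m=(abs(x-s[0])<.065)&(abs(y-s[1])<.036)&(abs(z-zt)<.006);q=(W[m][:,:2]*1000).astype(np.float32);print(len(q),cv2.minAreaRect(q),q.min(0),q.max(0))"
```

```text
t 6.95 tcp [538.9  42.6 144.5] yaw 90.51 tilt [-0.001 -0.001 -1.   ] q [ 0.41  0.52 -0.82  1.83  0.45  0.99  0.98] F [-0.6 -0.3 -3.7] w 65.7 gf 35.0
shift units [ 0.018 -0.11  -1.124] turn units 0.017
183 ((535.961669921875, 43.788818359375), (106.97286224365234, 68.7732162475586), 1.7035866975784302) [481.95505    9.738506] [589.9279  78.7898]
```

View pics/c2.png

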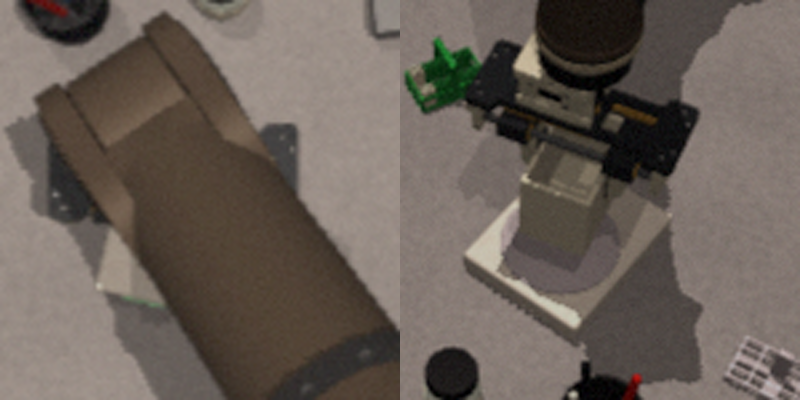

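The dish is held over the plate (right half, 565,200), its centre about 2 mm short in x of the TCP. Lower.

{"name": "apply_moves", "arguments": {"commands": [[50, 0.06, -0.11, -0.2, 0], [50, 0, 0, -0.3, 0], [50, 0, 0, -0.3, 0], [50, 0, 0, -0.15, 0], [50, 0, 0, -0.08, 0], [50, 0, 0, 0, 0], [50, 0, 0, 0, 0]]}}

```text
clock: 7.92
position: [0.5424, 0.0388, 0.0832]
ee_rot: [-0.021, 3.141, 0.0]
force: [0.2, -0.6, -3.3]
width: 0.716
gripper_force: 35.0
```

```bash
python3 -c "
from h import *
st((542.5,36,76,91))"
```

```text
t 7.92 tcp [542.4  38.8  83.2] yaw 90.75 tilt [ 0.001  0.    -1.   ] q [ 0.37  0.6  -0.77  1.89  0.53  0.88  0.92] F [ 0.2 -0.6 -3.3] w 65.9 gf 35.0
shift units [ 0.002 -0.047 -0.12 ] turn units 0.009
```

{"name": "apply_moves", "arguments": {"commands": [[50, 0, -0.045, -0.03, 0], [50, 0, 0, -0.03, 0], [50, 0, 0, -0.03, 0], [50, 0, 0, 0, 0]]}}

```text
clock: 8.43
position: [0.5419, 0.036, 0.0772]
ee_rot: [0.021, -3.141, -0.0]
force: [0.3, -0.7, -4.0]
width: 0.717
gripper_force: 35.0
```

{"name": "apply_moves", "arguments": {"commands": [[50, 0, 0, -0.02, 0], [50, 0, 0, 0, 0]]}}

```text
clock: 8.68
position: [0.542, 0.036, 0.077]
ee_rot: [-0.021, 3.141, -0.001]
force: [-4.8, -1.5, 7.3]
width: 0.718
gripper_force: 35.0
```

{"name": "apply_moves", "arguments": {"commands": [[50, 0, 0, -0.02, 0], [50, 0, 0, 0, 0]]}}

```text
clock: 8.93
position: [0.542, 0.036, 0.077]
ee_rot: [-0.021, 3.141, -0.002]
force: [-9.7, -4.1, 22.8]
width: 0.718
gripper_force: 35.0
```

Standing (contact at TCP z 77 mm). Release and rise.

{"name": "apply_moves", "arguments": {"commands": [[50, 0, 0, 0.03, 0], [75, 0, 0, 0, 0], [90, 0, 0, 0, 0], [100, 0, 0, 0, 0], [100, 0, 0, 0, 0], [100, 0, 0, 0.2, 0], [100, 0, 0, 0.4, 0], [100, 0, 0, 0.5, 0], [100, 0, 0, 0.5, 0], [100, 0, 0, 0.3, 0], [100, 0, 0, 0, 0]]}}

```text
clock: 10.3
position: [0.5427, 0.0361, 0.192]
ee_rot: [-0.02, 3.139, -0.0]
force: [-0.7, 0.5, -0.4]
width: 0.997
gripper_force: 0.0
```

```bash
python3 -c "
from h import *
st((574.5,278.7,160,85.5))
p2,d2=grab('scene','s3');W=cloud('scene',d2)
x,y,z=W[...,0],W[...,1],W[...,2]
m=(np.hypot(x-.54,y-.036)<.08)&(abs(z-.116)<.006);q=(W[m][:,:2]*1000).astype(np.float32);print(len(q),cv2.minAreaRect(q),q.min(0),q.max(0),np.median(W[m][:,2]))"
```

```text
t 10.3 tcp [542.7  36.1 192. ] yaw 90.74 tilt [ 0.002  0.    -1.   ] q [ 0.45  0.47 -0.85  1.77  0.4   1.08  1.04] F [-0.7  0.5 -0.4] w 91.7 gf 0.0
shift units [ 0.53   4.043 -0.533] turn units -0.183
258 ((539.55517578125, 36.53696060180664), (108.72984313964844, 67.63462829589844), 0.9939614534378052) [485.55313    2.814142] [594.3097    70.977196] 0.1156669229577833
```

{"name": "apply_moves", "arguments": {"commands": [[60, 0.06, 0.5, 0, -0.03], [60, 0.07, 0.6, 0, -0.03], [60, 0.07, 0.6, 0, -0.03], [60, 0.07, 0.6, 0, -0.03], [60, 0.08, 0.6, 0, -0.03], [60, 0.09, 0.6, 0, -0.03], [60, 0.09, 0.6, 0, 0], [60, 0, 0, -0.3, 0], [60, 0, 0, -0.5, 0], [60, 0, 0, -0.4, 0], [60, 0, 0, 0, 0]]}}

```text
clock: 11.72
position: [0.5723, 0.2796, 0.1153]
ee_rot: [-0.121, -3.134, 0.006]
force: [-0.2, -0.0, 0.8]
width: 0.603
gripper_force: 0.0
```

```bash
python3 -c "
from h import *
st((574.5,279.5,25,85.5))
p2,d2=grab('scene','s4')
b=cv2.imread('pics/s4.png')
cv2.imwrite('pics/c4.png',cv2.resize(b[170:290,300:440],(700,600),interpolation=2))"
```

```text
t 11.72 tcp [572.3 279.6 115.3] yaw 85.57 tilt [-0.005 -0.003 -1.   ] q [-0.07  0.68 -0.75  1.62  0.51  1.06  0.53] F [-0.2 -0.   0.8] w 55.5 gf 0.0
shift units [ 3.700e-02 -1.000e-03 -1.505e+00] turn units -0.002
```

View pics/c4.png

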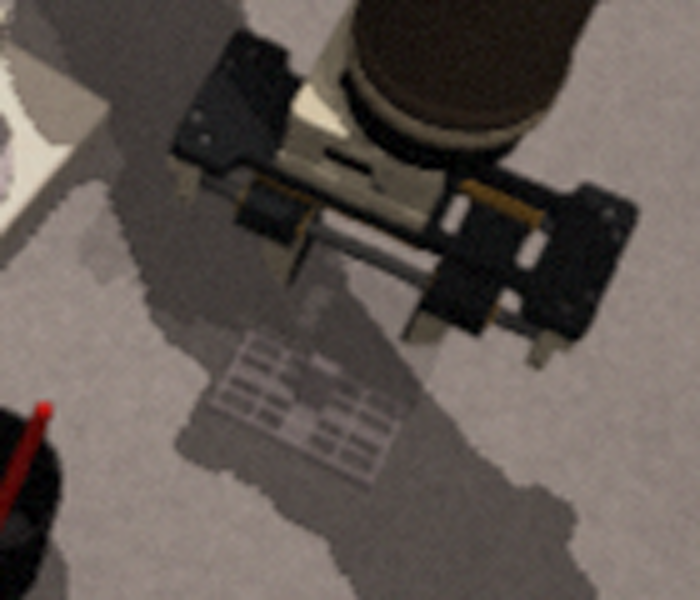

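The gripper is aligned along the grid's long side, with the post (about 315,310) between the fingers. Lower and grip.

{"name": "apply_moves", "arguments": {"commands": [[60, 0.04, 0, -0.3, 0], [60, 0, 0, -0.4, 0], [60, 0, 0, -0.4, 0], [60, 0, 0, -0.3, 0], [60, 0, 0, -0.08, 0], [60, 0, 0, 0, 0], [0, 0, 0, 0, 0], [0, 0, 0, 0, 0], [0, 0, 0, 0, 0], [0, 0, 0, 0, 0], [0, 0, 0, 0, 0], [0, 0, 0, 0, 0]], "newtons": 30}}

```text
clock: 13.28
position: [0.5763, 0.2818, 0.0301]
ee_rot: [0.121, 3.139, -0.0]
force: [-0.6, -1.6, 1.5]
width: 0.171
gripper_force: 30.0
```

```bash
python3 -c "
from h import *
st((539.5,36.3,200,0.9))"
```

```text
t 13.28 tcp [576.3 281.8  30.1] yaw 85.59 tilt [ 0. -0. -1.] q [-0.1   0.78 -0.69  1.67  0.6   0.91  0.46] F [-0.6 -1.6  1.5] w 15.8 gf 30.0
shift units [-0.613 -4.092  2.832] turn units -2.956
```

{"name": "apply_moves", "arguments": {"commands": [[0, 0, 0, 0.2, 0], [0, 0, 0, 0.4, 0], [0, 0, 0, 0.6, 0], [0, 0, 0, 0.6, 0], [0, 0, -0.3, 0.6, -0.2], [0, -0.1, -0.5, 0.4, -0.34], [0, -0.1, -0.5, 0, -0.34], [0, -0.1, -0.5, 0, -0.34], [0, -0.1, -0.5, 0, -0.34], [0, -0.1, -0.5, 0, -0.34], [0, -0.1, -0.5, 0, -0.34], [0, 0, -0.5, 0, -0.34]]}}

```text
clock: 14.78
position: [0.5396, 0.0535, 0.1987]
ee_rot: [1.989, 2.431, 0.001]
force: [-0.3, -0.5, -1.2]
width: 0.171
gripper_force: 30.0
```

{"name": "apply_moves", "arguments": {"commands": [[0, 0, -0.3, 0, -0.34], [0, 0, 0, 0, 0], [0, 0, 0, 0, 0]]}}

```text
clock: 15.15
position: [0.5401, 0.0374, 0.1983]
ee_rot: [-2.177, -2.264, -0.001]
force: [-0.2, -0.5, -1.1]
width: 0.173
gripper_force: 30.0
```

```bash
python3 -c "
from h import *
st((539.5,36.3,180,0.9))
p2,d2=grab('scene','s5')
b=cv2.imread('pics/s5.png')
cv2.imwrite('pics/c5.png',cv2.resize(b[100:250,215:365],(600,600),interpolation=2))"
```

```text
t 15.15 tcp [540.1  37.4 198.3] yaw 2.24 tilt [ 0.     0.001 -1.   ] q [ 0.19  0.37 -0.47  1.79  0.19  1.03 -0.31] F [-0.2 -0.5 -1.1] w 15.9 gf 30.0
shift units [-0.011 -0.018 -0.305] turn units -0.047
```

View pics/c5.png

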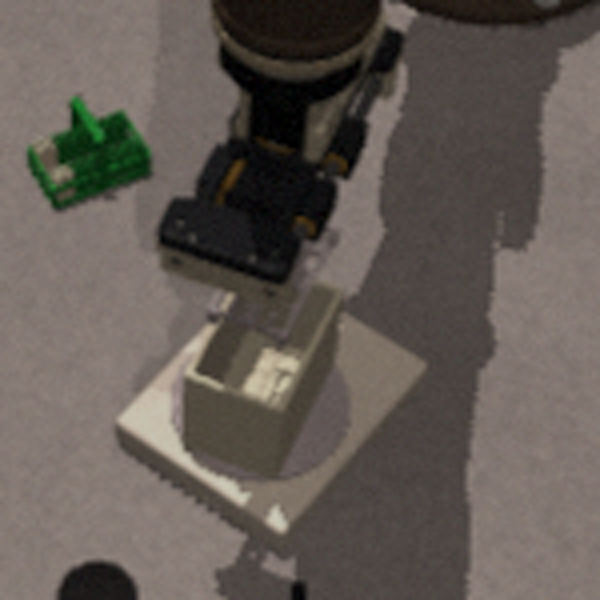

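The grid is held over the dish, with its deck edges visible at (215,300) and (300,300). Measure its offset in the hand from depth.

```bash
python3 -c "
from h import *
d=np.load('s5.npz')['d'];W=cloud('scene',d);x,y,z=W[...,0],W[...,1],W[...,2]
for lo,hi in((.164,.172),(.172,.184)):
  m=(abs(x-.54)<.06)&(abs(y-.037)<.05)&(z>lo)&(z<hi);q=(W[m][:,:2]*1000).astype(np.float32);print(len(q),q.min(0),q.max(0),cv2.minAreaRect(q) if len(q) else 0)
  h=W[m]; 
  for a in np.arange(.49,.6,.01):
    k=h[abs(h[:,0]-a)<.005]
    if len(k): print(round(a,2),len(k),(k[:,1].min()*1000).round(1),(k[:,1].max()*1000).round(1))
"
```

```text
7 [495.48676   19.231379] [584.58594  64.42761] ((540.036376953125, 40.53831481933594), (87.77399444580078, 45.28059005737305), 1.7275711297988892)
0.5 3 56.7 61.8
0.58 4 19.2 64.4
175 [493.72824   15.276447] [586.6086   64.95263] ((540.08837890625, 39.11753845214844), (91.82341003417969, 49.64833068847656), 1.5600306987762451)
0.49 1 55.0 55.0
0.5 10 53.5 62.3
0.51 8 48.9 62.9
0.52 17 46.8 62.9
0.53 15 48.7 62.6
0.54 13 52.2 62.7
0.55 11 53.9 64.1
0.56 5 57.8 64.0
0.57 33 15.3 64.6
0.58 60 15.3 65.0
0.59 2 17.4 19.5
```

{"name": "apply_moves", "arguments": {"commands": [[0, -0.01, -0.045, -0.2, -0.045], [0, 0, 0, -0.3, 0], [0, 0, 0, -0.1, 0], [0, 0, 0, 0, 0], [0, 0, 0, 0, 0]]}}

```text
clock: 15.82
position: [0.5399, 0.0335, 0.1623]
ee_rot: [2.208, 2.234, 0.001]
force: [0.3, 0.1, -0.9]
width: 0.171
gripper_force: 30.0
```

```bash
python3 -c "
from h import *
st((539.5,34.6,68,0.9))
grab('scene','s6');d=np.load('s6.npz')['d'];W=cloud('scene',d);x,y,z=W[...,0],W[...,1],W[...,2];Z=observe()['position'][2]-.030
m=(abs(x-.54)<.06)&(abs(y-.037)<.05)&(z>Z+.004)&(z<Z+.016);q=(W[m][:,:2]*1000).astype(np.float32);print(len(q),q.min(0),q.max(0),cv2.minAreaRect(q))
b=cv2.imread('pics/s6.png')
cv2.imwrite('pics/c6.png',cv2.resize(b[150:240,245:335],(600,600),interpolation=2))"
```

```text
t 15.82 tcp [539.9  33.5 162.3] yaw 0.67 tilt [ 0.001  0.    -1.   ] q [ 0.18  0.41 -0.45  1.83  0.21  0.95 -0.35] F [ 0.3  0.1 -0.9] w 15.7 gf 30.0
shift units [-0.006  0.018 -1.572] turn units 0.008
169 [492.63055    9.481196] [584.7609    60.397915] ((538.340087890625, 35.56875228881836), (50.919708251953125, 92.0914306640625), 89.12080383300781)
```

View pics/c6.png

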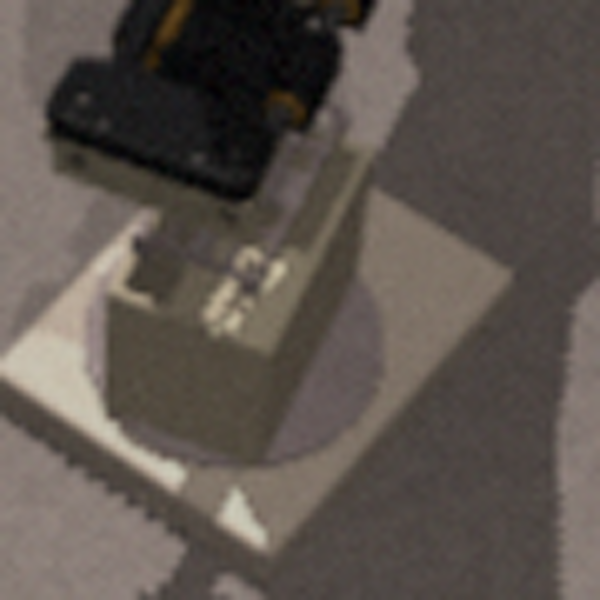

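The grid edges lie just inside the rim's outline, and the far corners look clear. Shift y by +1 mm and lower.

{"name": "apply_moves", "arguments": {"commands": [[0, 0, 0.015, -0.1, 0], [0, 0, 0, -0.15, 0], [0, 0, 0, -0.2, 0], [0, 0, 0, -0.2, 0], [0, 0, 0, 0, 0]]}}

```text
clock: 16.5
position: [0.5387, 0.034, 0.1216]
ee_rot: [-2.208, -2.233, 0.003]
force: [-0.3, -0.7, -1.0]
width: 0.174
gripper_force: 30.0
```

```bash
python3 -c "
from h import *
st((539.5,34.6,69,0.9))"
```

```text
t 16.5 tcp [538.7  34.  121.6] yaw 0.66 tilt [-0.002 -0.    -1.   ] q [ 0.16  0.45 -0.44  1.88  0.25  0.87 -0.39] F [-0.3 -0.7 -1. ] w 16.0 gf 30.0
shift units [ 0.013  0.01  -0.876] turn units 0.009
```

Inside with no contact. Continue down.

{"name": "apply_moves", "arguments": {"commands": [[0, 0.015, 0.01, -0.15, 0], [0, 0, 0, -0.2, 0], [0, 0, 0, -0.2, 0], [0, 0, 0, -0.15, 0], [0, 0, 0, -0.05, 0], [0, 0, 0, -0.03, 0], [0, 0, 0, 0, 0]]}}

```text
clock: 17.38
position: [0.5406, 0.0348, 0.0763]
ee_rot: [2.209, 2.234, 0.0]
force: [0.2, 0.6, -1.1]
width: 0.169
gripper_force: 30.0
```

{"name": "apply_moves", "arguments": {"commands": [[0, 0, 0, -0.03, 0], [0, 0, 0, 0, 0]]}}

```text
clock: 17.62
position: [0.5405, 0.0347, 0.0744]
ee_rot: [2.209, 2.234, 0.0]
force: [-0.2, -0.7, -1.1]
width: 0.172
gripper_force: 30.0
```

{"name": "apply_moves", "arguments": {"commands": [[0, 0, 0, -0.02, 0], [0, 0, 0, 0, 0]]}}

```text
clock: 17.88
position: [0.5404, 0.0348, 0.0731]
ee_rot: [-2.209, -2.234, 0.0]
force: [-0.8, 0.1, -1.8]
width: 0.172
gripper_force: 30.0
```

{"name": "apply_moves", "arguments": {"commands": [[0, 0, 0, -0.03, 0], [0, 0, 0, -0.02, 0], [0, 0, 0, 0, 0]]}}

```text
clock: 18.25
position: [0.5404, 0.0347, 0.07]
ee_rot: [-2.209, -2.234, 0.0]
force: [0.4, -0.4, -1.0]
width: 0.167
gripper_force: 30.0
```

{"name": "apply_moves", "arguments": {"commands": [[0, 0, 0, -0.03, 0], [0, 0, 0, 0, 0]]}}

```text
clock: 18.5
position: [0.5404, 0.0347, 0.0682]
ee_rot: [-2.209, -2.234, 0.0]
force: [-0.4, 0.1, -1.6]
width: 0.167
gripper_force: 30.0
```

{"name": "apply_moves", "arguments": {"commands": [[0, 0, 0, -0.02, 0], [0, 0, 0, 0, 0]]}}

```text
clock: 18.75
position: [0.5406, 0.0348, 0.0679]
ee_rot: [2.208, 2.234, 0.0]
force: [-3.8, -0.4, 9.3]
width: 0.168
gripper_force: 30.0
```

{"name": "apply_moves", "arguments": {"commands": [[0, 0, 0, -0.02, 0], [0, 0, 0, 0, 0]]}}

```text
clock: 19.0
position: [0.5406, 0.0348, 0.0678]
ee_rot: [2.208, 2.233, 0.0]
force: [-7.7, -1.3, 22.6]
width: 0.17
gripper_force: 30.0
```

The grid stands at the expected height. Open only to 36 % (inside the dish) and rise.

{"name": "apply_moves", "arguments": {"commands": [[0, 0, 0, 0.03, 0], [36, 0, 0, 0, 0], [36, 0, 0, 0, 0], [36, 0, 0, 0, 0], [36, 0, 0, 0.2, 0], [36, 0, 0, 0.4, 0], [36, 0, 0, 0.5, 0], [36, 0, 0, 0.5, 0], [36, 0, 0, 0.5, 0], [36, 0, 0, 0, 0]]}}

```text
clock: 20.25
position: [0.542, 0.0353, 0.1968]
ee_rot: [2.206, 2.232, 0.006]
force: [0.2, 0.4, -1.1]
width: 0.357
gripper_force: 0.0
```

{"name": "apply_moves", "arguments": {"commands": [[40, -0.2, -0.5, 0.1, -0.05], [40, -0.28, -0.68, 0, -0.05], [40, -0.28, -0.68, 0, -0.05], [40, -0.28, -0.68, 0, -0.05], [40, -0.28, -0.68, 0, -0.05], [40, -0.28, -0.68, 0, -0.05], [40, -0.28, -0.68, 0, 0], [40, -0.28, -0.68, 0, 0], [40, 0, 0, 0, 0], [40, 0, 0, 0, 0]]}}

```text
clock: 21.5
position: [0.4109, -0.2802, 0.1995]
ee_rot: [-2.369, -2.062, -0.001]
force: [-0.1, 0.8, 0.0]
width: 0.399
gripper_force: 0.0
```

```bash
python3 -c "
from h import *
st((406.8,-287,36,-7.6))
p2,d2=grab('scene','s7');W=cloud('scene',d2)
x,y,z=W[...,0],W[...,1],W[...,2]
m=(np.hypot(x-.54,y-.036)<.08)&(abs(z-.116)<.006);q=(W[m][:,:2]*1000).astype(np.float32);print('rim',cv2.minAreaRect(q))
m=(abs(x-.54)<.043)&(abs(y-.036)<.026)&(z<.11);print('post/grid z',np.sort(W[m][:,2])[-25::4],np.median(W[m][:,2]));
t=W[m];t=t[t[:,2]>.085]; print(len(t),t.mean(0) if len(t) else 0)
b=cv2.imread('pics/s7.png')
cv2.imwrite('pics/c7.png',np.hstack([cv2.resize(b[150:240,245:335],(400,400),interpolation=2),cv2.resize(b[60:160,160:260],(400,400),interpolation=2)]))"
```

```text
t 21.5 tcp [ 410.9 -280.2  199.5] yaw -7.94 tilt [-0.     0.001 -1.   ] q [ 0.74  0.28 -0.31  1.89  0.1   0.98  0.25] F [-0.1  0.8  0. ] w 36.7 gf 0.0
shift units [-0.068 -0.114 -2.725] turn units 0.012
rim ((538.7926635742188, 36.627655029296875), (109.37862396240234, 67.2822265625), 0.5494312047958374)
post/grid z [0.08294935 0.08554747 0.09101063 0.09248423 0.09443841 0.095948
 0.09950825] 0.050566411669495714
21 [0.54135418 0.03701113 0.09292629]
```

View pics/c7.png

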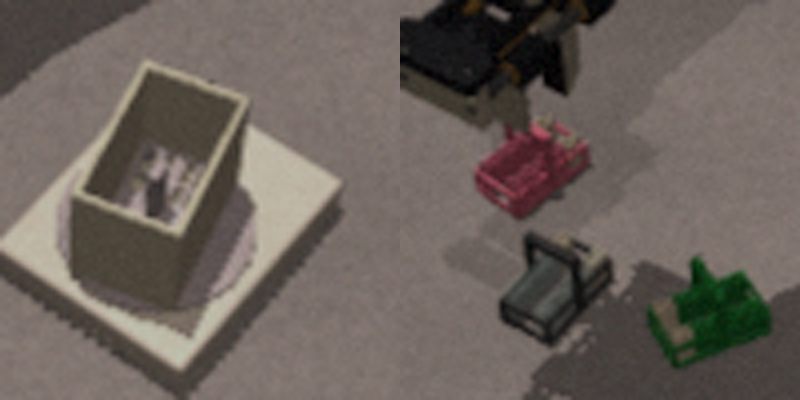

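The grid lies flat in the dish (post at 155,190), and the dish is still centred. The dark rack (550,290) is undisturbed. Lower onto its handle.

{"name": "apply_moves", "arguments": {"commands": [[40, -0.07, -0.11, -0.3, 0.01], [40, 0, 0, -0.5, 0], [40, 0, 0, -0.5, 0], [40, 0, 0, -0.5, 0], [40, 0, 0, -0.4, 0], [40, 0, 0, -0.2, 0], [40, 0, 0, 0, 0], [40, 0, 0, 0, 0]]}}

```text
clock: 22.55
position: [0.4074, -0.2874, 0.0566]
ee_rot: [2.363, 2.068, 0.001]
force: [-0.1, -0.8, 0.6]
width: 0.402
gripper_force: 0.0
```

```bash
python3 -c "
from h import *
st((406.8,-287,35.5,-7.6))"
```

```text
t 22.55 tcp [ 407.4 -287.4   56.6] yaw -7.62 tilt [ 0.001 -0.001 -1.   ] q [ 0.71  0.47 -0.26  2.04  0.2   0.65  0.18] F [-0.1 -0.8  0.6] w 36.9 gf 0.0
shift units [-0.01   0.007 -0.351] turn units 0.001
```

{"name": "apply_moves", "arguments": {"commands": [[40, 0, 0, -0.2, 0], [40, 0, 0, -0.17, 0], [40, 0, 0, 0, 0], [40, 0, 0, 0, 0], [0, 0, 0, 0, 0], [0, 0, 0, 0, 0], [0, 0, 0, 0, 0], [0, 0, 0, 0, 0], [0, 0, 0, 0, 0], [0, 0, 0, 0, 0]], "newtons": 35}}

```text
clock: 23.8
position: [0.4068, -0.2875, 0.0336]
ee_rot: [2.364, 2.068, 0.0]
force: [0.4, -0.3, 0.4]
width: 0.083
gripper_force: 35.0
```

```bash
python3 -c "
from h import *
st((539.5,35,210,0.8))"
```

```text
t 23.8 tcp [ 406.8 -287.5   33.6] yaw -7.65 tilt [ 0. -0. -1.] q [ 0.7   0.51 -0.25  2.06  0.22  0.6   0.16] F [ 0.4 -0.3  0.4] w 7.6 gf 35.0
shift units [2.211 5.375 2.939] turn units 0.295
```

{"name": "apply_moves", "arguments": {"commands": [[0, 0, 0, 0.2, 0], [0, 0, 0, 0.4, 0], [0, 0, 0, 0.6, 0], [0, 0, 0, 0.6, 0], [0, 0, 0, 0.6, 0], [0, 0.2, 0.4, 0.4, 0.05], [0, 0.25, 0.62, 0, 0.05], [0, 0.25, 0.62, 0, 0.05], [0, 0.25, 0.62, 0, 0.05], [0, 0.25, 0.62, 0, 0.05], [0, 0.25, 0.62, 0, 0.05], [0, 0.25, 0.62, 0, 0]]}}

```text
clock: 25.3
position: [0.5085, -0.0391, 0.202]
ee_rot: [-2.203, -2.24, 0.001]
force: [1.1, -0.3, -1.8]
width: 0.079
gripper_force: 35.0
```

{"name": "apply_moves", "arguments": {"commands": [[0, 0.25, 0.6, 0, 0], [0, 0.2, 0.5, 0, 0], [0, 0.1, 0.3, 0, 0], [0, 0, 0, 0, 0], [0, 0, 0, 0, 0]]}}

```text
clock: 25.92
position: [0.5412, 0.0421, 0.2014]
ee_rot: [2.204, 2.238, -0.002]
force: [-0.7, -1.1, -2.4]
width: 0.077
gripper_force: 35.0
```

```bash
python3 -c "
from h import *
st((539.5,36.5,162,0.8))"
```

```text
t 25.93 tcp [541.2  42.1 201.4] yaw 0.86 tilt [-0.001 -0.001 -1.   ] q [ 0.18  0.37 -0.47  1.78  0.19  1.04 -0.35] F [-0.7 -1.1 -2.4] w 7.1 gf 35.0
shift units [-0.028 -0.094 -0.657] turn units -0.002
```

{"name": "apply_moves", "arguments": {"commands": [[0, -0.025, -0.095, -0.2, 0], [0, 0, 0, -0.2, 0], [0, 0, 0, -0.1, 0], [0, 0, 0, 0, 0], [0, 0, 0, 0, 0]]}}

```text
clock: 26.55
position: [0.5404, 0.0383, 0.1717]
ee_rot: [2.203, 2.24, 0.001]
force: [0.0, -0.3, -2.6]
width: 0.082
gripper_force: 35.0
```

```bash
python3 -c "
from h import *
st((539.5,36.5,84.6,0.8))
grab('scene','s8');d=np.load('s8.npz')['d'];W=cloud('scene',d);x,y,z=W[...,0],W[...,1],W[...,2];Z=observe()['position'][2]-.0336
for a,bb in((.002,.026),(.012,.032),(.048,.062)):
  m=(abs(x-.54)<.06)&(abs(y-.037)<.034)&(z>max(Z+a,.122))&(z<Z+bb);q=(W[m][:,:2]*1000).astype(np.float32);print(len(q),q.min(0),q.max(0),cv2.minAreaRect(q))
b=cv2.imread('pics/s8.png')
cv2.imwrite('pics/c8.png',cv2.resize(b[150:240,245:335],(600,600),interpolation=2))"
```

```text
t 26.55 tcp [540.4  38.3 171.7] yaw 0.96 tilt [ 0.  0. -1.] q [ 0.18  0.4  -0.47  1.82  0.21  0.97 -0.36] F [ 0.  -0.3 -2.6] w 7.5 gf 35.0
shift units [-0.014 -0.03  -1.452] turn units -0.006
181 [499.31177   16.209925] [580.7478    62.655334] ((549.0786743164062, 55.188377380371094), (41.30385208129883, 91.24771881103516), 61.35395812988281)
138 [499.31177   16.209925] [580.5727    62.655334] ((548.9808959960938, 54.838783264160156), (40.59650802612305, 91.08412170410156), 61.35395812988281)
8 [540.51154   56.802685] [542.9596   61.46915] ((541.530029296875, 59.00876235961914), (2.2903659343719482, 4.732443332672119), 7.117981910705566)
```

View pics/c8.png

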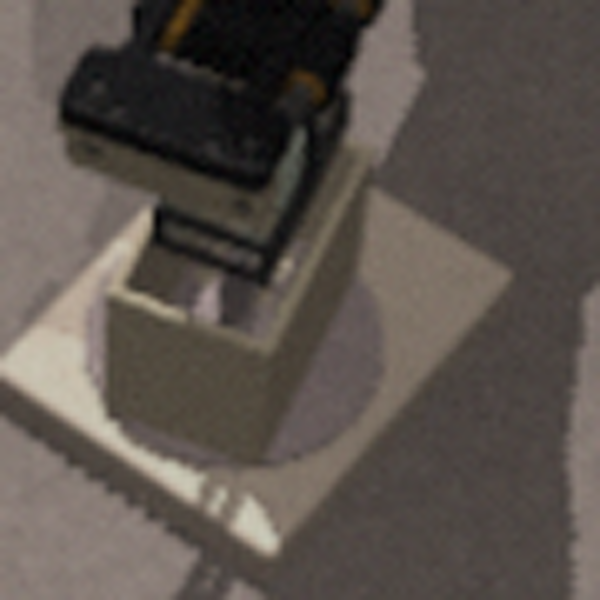

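The rack is held level over the dish, its frame front at (210,245). Its depth extents give a centre of (540, 39.4), so shift y by −2.9 mm, then lower.

{"name": "apply_moves", "arguments": {"commands": [[0, -0.01, -0.047, -0.1, 0], [0, 0, 0, -0.15, 0], [0, 0, 0, -0.2, 0], [0, 0, 0, -0.1, 0], [0, 0, 0, 0, 0], [0, 0, 0, 0, 0]]}}

```text
clock: 27.35
position: [0.5398, 0.0354, 0.1387]
ee_rot: [2.203, 2.24, 0.001]
force: [0.5, 0.2, -2.9]
width: 0.083
gripper_force: 35.0
```

```bash
python3 -c "
from h import *
st((539.6,35.4,84.6,0.8))"
```

```text
t 27.35 tcp [539.8  35.4 138.7] yaw 0.95 tilt [ 0.  0. -1.] q [ 0.18  0.44 -0.46  1.86  0.24  0.9  -0.38] F [ 0.5  0.2 -2.9] w 7.6 gf 35.0
shift units [-0.003  0.    -0.902] turn units -0.005
```

{"name": "apply_moves", "arguments": {"commands": [[0, 0, 0, -0.15, 0], [0, 0, 0, -0.15, 0], [0, 0, 0, -0.15, 0], [0, 0, 0, -0.15, 0], [0, 0, 0, -0.1, 0], [0, 0, 0, 0, 0], [0, 0, 0, 0, 0]]}}

```text
clock: 28.22
position: [0.5398, 0.0353, 0.0967]
ee_rot: [2.203, 2.239, 0.001]
force: [0.4, -0.2, -2.1]
width: 0.081
gripper_force: 35.0
```

{"name": "apply_moves", "arguments": {"commands": [[0, 0, 0, -0.05, 0], [0, 0, 0, -0.03, 0], [0, 0, 0, 0, 0]]}}

```text
clock: 28.6
position: [0.5403, 0.0354, 0.0939]
ee_rot: [2.202, 2.238, 0.002]
force: [-6.4, -0.8, 20.5]
width: 0.08
gripper_force: 46.8
```

{"name": "apply_moves", "arguments": {"commands": [[0, 0, 0, -0.03, 0], [0, 0, 0, 0, 0]]}}

```text
clock: 28.85
position: [0.5405, 0.0355, 0.0935]
ee_rot: [2.201, 2.237, 0.002]
force: [-12.3, -1.9, 38.4]
width: 0.082
gripper_force: 55.6
```

Contact came 10 mm too high: the fingertips reach 20 mm below the handle and meet the grid's post top, which is wider than the handle. I must grip the handle nearer the fingertips, so I lift out, set the rack down on free bench and regrip 12 mm higher.

{"name": "apply_moves", "arguments": {"commands": [[0, 0, 0, 0.1, 0], [0, 0, 0, 0.2, 0], [0, 0, 0, 0.4, 0], [0, 0, 0, 0.5, 0], [0, 0, 0, 0.5, 0], [0, 0, 0, 0.3, 0], [0, 0, 0, 0, 0], [0, -0.1, -0.4, 0, 0], [0, -0.1, -0.6, 0, 0], [0, -0.1, -0.7, 0, 0], [0, -0.1, -0.7, 0, 0], [0, -0.1, -0.5, 0, 0]]}}

```text
clock: 30.35
position: [0.5085, -0.1409, 0.2087]
ee_rot: [-2.204, -2.237, 0.002]
force: [0.3, -0.6, -2.6]
width: 0.083
gripper_force: 35.0
```

{"name": "apply_moves", "arguments": {"commands": [[0, 0, 0, -0.3, 0], [0, 0, 0, -0.5, 0], [0, 0, 0, -0.6, 0], [0, 0, 0, -0.5, 0], [0, 0, 0, -0.3, 0], [0, 0, 0, 0, 0], [0, 0, 0, 0, 0]]}}

```text
clock: 31.22
position: [0.5098, -0.1387, 0.0782]
ee_rot: [2.203, 2.24, 0.0]
force: [-0.1, -0.2, -2.4]
width: 0.084
gripper_force: 35.0
```

```bash
python3 -c "
from h import *
st((510,-140,34,0.8))
p2,d2=grab('scene','s9');W=cloud('scene',d2)
x,y,z=W[...,0],W[...,1],W[...,2]
m=(np.hypot(x-.54,y-.036)<.08)&(abs(z-.116)<.006);q=(W[m][:,:2]*1000).astype(np.float32);print('rim',cv2.minAreaRect(q))
b=cv2.imread('pics/s9.png')
cv2.imwrite('pics/c9.png',np.hstack([cv2.resize(b[150:240,245:335],(400,400),interpolation=2),cv2.resize(b[90:210,170:290],(400,400),interpolation=2)]))"
```

```text
t 31.23 tcp [ 509.8 -138.7   78.2] yaw 0.95 tilt [ 0.  0. -1.] q [ 0.45  0.49 -0.38  1.95  0.26  0.75 -0.06] F [-0.1 -0.2 -2.4] w 7.7 gf 35.0
shift units [ 0.004 -0.022 -0.736] turn units -0.005
rim ((540.5698852539062, 36.673465728759766), (107.4129638671875, 67.23822021484375), 0.8214989304542542)
```

View pics/c9.png

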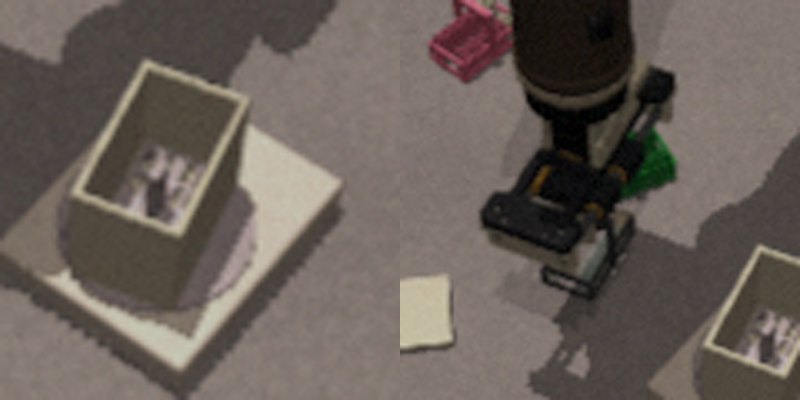

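The dish and grid are undisturbed, and the rack (590,270) hangs over free bench. Set it down.

{"name": "apply_moves", "arguments": {"commands": [[0, 0, 0, -0.2, 0], [0, 0, 0, -0.2, 0], [0, 0, 0, -0.15, 0], [0, 0, 0, -0.05, 0], [0, 0, 0, 0, 0]]}}

```text
clock: 31.9
position: [0.5095, -0.1387, 0.0417]
ee_rot: [-2.203, -2.239, 0.0]
force: [0.2, 0.0, -2.7]
width: 0.083
gripper_force: 35.0
```

{"name": "apply_moves", "arguments": {"commands": [[0, 0, 0, -0.06, 0], [0, 0, 0, 0, 0]]}}

```text
clock: 32.15
position: [0.5095, -0.1388, 0.0383]
ee_rot: [2.203, 2.24, -0.0]
force: [-0.8, -0.5, -2.4]
width: 0.082
gripper_force: 35.0
```

{"name": "apply_moves", "arguments": {"commands": [[0, 0, 0, -0.03, 0], [0, 0, 0, 0, 0]]}}

```text
clock: 32.4
position: [0.5096, -0.1387, 0.0365]
ee_rot: [-2.203, -2.24, -0.0]
force: [0.3, -0.2, -2.4]
width: 0.081
gripper_force: 35.0
```

{"name": "apply_moves", "arguments": {"commands": [[0, 0, 0, -0.02, 0], [0, 0, 0, 0, 0]]}}

```text
clock: 32.65
position: [0.5096, -0.1388, 0.0353]
ee_rot: [2.203, 2.24, 0.0]
force: [0.3, -0.3, -2.6]
width: 0.082
gripper_force: 35.0
```

{"name": "apply_moves", "arguments": {"commands": [[0, 0, 0, -0.02, 0], [0, 0, 0, 0, 0]]}}

```text
clock: 32.9
position: [0.5095, -0.1387, 0.034]
ee_rot: [-2.203, -2.24, 0.0]
force: [-0.1, -0.1, -2.3]
width: 0.083
gripper_force: 35.0
```

{"name": "apply_moves", "arguments": {"commands": [[0, 0, 0, -0.02, 0], [0, 0, 0, 0, 0]]}}

```text
clock: 33.15
position: [0.5097, -0.1388, 0.0336]
ee_rot: [2.203, 2.239, -0.0]
force: [-3.1, 1.1, 7.9]
width: 0.079
gripper_force: 35.0
```

No slip. Release, go up 13 mm, regrip.

{"name": "apply_moves", "arguments": {"commands": [[30, 0, 0, 0, 0], [30, 0, 0, 0, 0], [30, 0, 0, 0.1, 0], [30, 0, 0, 0.115, 0], [30, 0, 0, 0, 0], [30, 0, 0, 0, 0], [0, 0, 0, 0, 0], [0, 0, 0, 0, 0], [0, 0, 0, 0, 0], [0, 0, 0, 0, 0], [0, 0, 0, 0, 0]], "newtons": 50}}

```text
clock: 34.52
position: [0.5094, -0.1387, 0.0457]
ee_rot: [-2.203, -2.239, 0.0]
force: [0.1, -0.1, -2.0]
width: 0.078
gripper_force: 50.0
```

{"name": "apply_moves", "arguments": {"commands": [[0, 0, 0, 0.1, 0], [0, 0, 0, 0.3, 0], [0, 0, 0, 0.5, 0], [0, 0, 0, 0.6, 0], [0, 0, 0, 0.6, 0], [0, 0, 0, 0.4, 0], [0, 0, 0, 0, 0]]}}

```text
clock: 35.4
position: [0.5106, -0.1389, 0.1977]
ee_rot: [2.201, 2.237, 0.003]
force: [0.7, -1.3, -3.2]
width: 0.081
gripper_force: 50.0
```

```bash
python3 -c "
from h import *
st((539.6,35.4,195,0.8))"
```

```text
t 35.4 tcp [ 510.6 -138.9  197.7] yaw 0.94 tilt [ 0.004 -0.001 -1.   ] q [ 0.49  0.34 -0.43  1.82  0.17  1.01  0.02] F [ 0.7 -1.3 -3.2] w 7.5 gf 50.0
shift units [ 0.483  2.904 -0.044] turn units -0.005
```

{"name": "apply_moves", "arguments": {"commands": [[0, 0.08, 0.4, 0, 0], [0, 0.08, 0.55, 0, 0], [0, 0.08, 0.6, 0, 0], [0, 0.08, 0.6, 0, 0], [0, 0.08, 0.45, 0, 0], [0, 0.08, 0.3, 0, 0], [0, 0, 0, 0, 0], [0, 0, 0, 0, 0]]}}

```text
clock: 36.4
position: [0.5381, 0.0338, 0.1953]
ee_rot: [-2.205, -2.238, 0.002]
force: [-0.3, -1.3, -2.7]
width: 0.078
gripper_force: 50.0
```

```bash
python3 -c "
from h import *
st((539.8,35.4,152,0.8))
grab('scene','s10');d=np.load('s10.npz')['d'];W=cloud('scene',d);x,y,z=W[...,0],W[...,1],W[...,2];Z=observe()['position'][2]-.0457
m=(abs(x-.54)<.06)&(abs(y-.037)<.036)&(z>max(Z+.004,.122))&(z<Z+.03);q=(W[m][:,:2]*1000).astype(np.float32);print(len(q),q.min(0),q.max(0),q.min(0)/2+q.max(0)/2)"
```

```text
t 36.4 tcp [538.1  33.8 195.3] yaw 0.87 tilt [-0.001 -0.001 -1.   ] q [ 0.2   0.37 -0.48  1.79  0.2   1.02 -0.34] F [-0.3 -1.3 -2.7] w 7.2 gf 50.0
shift units [ 0.028  0.027 -0.722] turn units -0.002
229 [496.9442    12.084469] [578.92883  58.01782] [537.9365    35.051144]
```

{"name": "apply_moves", "arguments": {"commands": [[0, 0.03, 0.025, -0.2, 0], [0, 0, 0, -0.3, 0], [0, 0, 0, -0.2, 0], [0, 0, 0, -0.15, 0], [0, 0, 0, -0.15, 0], [0, 0, 0, -0.15, 0], [0, 0, 0, -0.15, 0], [0, 0, 0, 0, 0], [0, 0, 0, 0, 0]]}}

```text
clock: 37.58
position: [0.5404, 0.0368, 0.118]
ee_rot: [2.203, 2.239, 0.0]
force: [0.1, -0.2, -2.5]
width: 0.085
gripper_force: 50.0
```

```bash
python3 -c "
from h import *
st((539.8,35.4,96.5,0.8))"
```

```text
t 37.58 tcp [540.4  36.8 118. ] yaw 0.94 tilt [ 0.  0. -1.] q [ 0.17  0.46 -0.45  1.88  0.26  0.86 -0.4 ] F [ 0.1 -0.2 -2.5] w 7.9 gf 50.0
shift units [-0.009 -0.024 -0.359] turn units -0.005
```

{"name": "apply_moves", "arguments": {"commands": [[0, -0.008, -0.02, -0.1, 0], [0, 0, 0, -0.1, 0], [0, 0, 0, -0.06, 0], [0, 0, 0, 0, 0], [0, 0, 0, 0, 0]]}}

```text
clock: 38.2
position: [0.5398, 0.0356, 0.1023]
ee_rot: [2.203, 2.24, 0.0]
force: [0.1, 1.4, -1.8]
width: 0.076
gripper_force: 50.0
```

{"name": "apply_moves", "arguments": {"commands": [[0, 0, 0, -0.04, 0], [0, 0, 0, 0, 0]]}}

```text
clock: 38.45
position: [0.5396, 0.0355, 0.0997]
ee_rot: [-2.203, -2.24, 0.0]
force: [-0.3, 0.1, -3.1]
width: 0.08
gripper_force: 50.0
```

{"name": "apply_moves", "arguments": {"commands": [[0, 0, 0, -0.02, 0], [0, 0, 0, 0, 0]]}}

```text
clock: 38.7
position: [0.5396, 0.0355, 0.0986]
ee_rot: [-2.203, -2.24, 0.0]
force: [-0.3, -0.7, -2.3]
width: 0.08
gripper_force: 50.0
```

{"name": "apply_moves", "arguments": {"commands": [[0, 0, 0, -0.02, 0], [0, 0, 0, 0, 0]]}}

```text
clock: 38.95
position: [0.5396, 0.0355, 0.0974]
ee_rot: [-2.203, -2.24, 0.0]
force: [-0.1, 0.6, -2.3]
width: 0.082
gripper_force: 50.0
```

{"name": "apply_moves", "arguments": {"commands": [[0, 0, 0, -0.02, 0], [0, 0, 0, 0, 0]]}}

```text
clock: 39.2
position: [0.5396, 0.0355, 0.0961]
ee_rot: [-2.203, -2.239, 0.0]
force: [-0.0, 0.2, -3.6]
width: 0.077
gripper_force: 50.0
```

{"name": "apply_moves", "arguments": {"commands": [[0, 0, 0, -0.015, 0], [0, 0, 0, 0, 0]]}}

```text
clock: 39.45
position: [0.5398, 0.0356, 0.0956]
ee_rot: [2.203, 2.239, 0.0]
force: [-1.8, -0.7, 3.0]
width: 0.079
gripper_force: 50.0
```

Contact at 95.6 mm, exactly the expected seat. Release, rise, go to the lid.

{"name": "apply_moves", "arguments": {"commands": [[0, 0, 0, -0.01, 0], [30, 0, 0, 0, 0], [30, 0, 0, 0, 0], [30, 0, 0, 0, 0], [30, 0, 0, 0.2, 0], [30, 0, 0, 0.4, 0], [30, 0, 0, 0.5, 0], [30, 0, 0, 0.4, 0], [40, 0.1, -0.5, 0, -0.2], [40, 0.15, -0.6, 0, -0.25], [40, 0.15, -0.6, 0, -0.25], [40, 0.15, -0.6, 0, -0.25]]}}

```text
clock: 40.95
position: [0.5725, -0.1052, 0.1845]
ee_rot: [2.674, 1.649, -0.001]
force: [0.5, 0.4, 0.8]
width: 0.4
gripper_force: 0.0
```

{"name": "apply_moves", "arguments": {"commands": [[40, 0.15, -0.6, 0, -0.25], [40, 0.15, -0.6, 0, -0.25], [40, 0.15, -0.6, 0, -0.25], [40, 0.15, -0.6, 0, -0.25], [40, 0.1, -0.5, 0, -0.1], [40, 0, 0, 0, 0], [40, 0, 0, 0, 0]]}}

```text
clock: 41.82
position: [0.6142, -0.2764, 0.1843]
ee_rot: [-3.018, -0.87, 0.001]
force: [0.5, 0.0, -0.8]
width: 0.396
gripper_force: 0.0
```

```bash
python3 -c "
from h import *
st((613.5,-277,11,-57.4))
p2,d2=grab('scene','s11');W=cloud('scene',d2)
x,y,z=W[...,0],W[...,1],W[...,2]
m=(np.hypot(x-.54,y-.036)<.08)&(abs(z-.116)<.006);q=(W[m][:,:2]*1000).astype(np.float32);print('rim',cv2.minAreaRect(q))
m=(abs(x-.54)<.043)&(abs(y-.036)<.026)&(z<.112)&(z>.098);print('bar',m.sum(),W[m].mean(0),W[m][:,2].max())
b=cv2.imread('pics/s11.png')
cv2.imwrite('pics/c11.png',np.hstack([cv2.resize(b[150:240,245:335],(400,400),interpolation=2),cv2.resize(b[110:230,120:240],(400,400),interpolation=2)]))"
```

```text
t 41.83 tcp [ 614.2 -276.4  184.3] yaw -57.83 tilt [-0.001  0.001 -1.   ] q [ 0.44  0.55 -0.14  1.48  0.08  1.11 -0.73] F [ 0.5  0.  -0.8] w 36.4 gf 0.0
shift units [-0.012 -0.01  -2.889] turn units 0.015
rim ((540.048828125, 36.81867980957031), (108.05469512939453, 67.02362060546875), 0.8363078832626343)
bar 76 [0.5396935  0.03624525 0.10630856] 0.11142651916816948
```

View pics/c11.png

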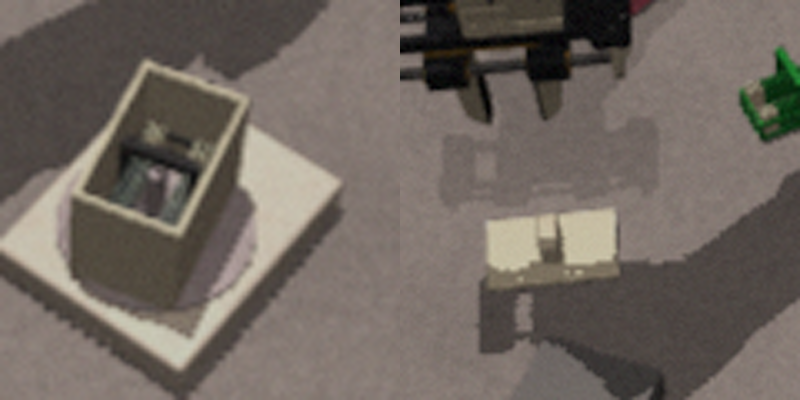

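The rack sits in the dish, handle level (160,150) at z about 107 mm as it should. The lid's handle (550,235) lies below the fingers. Lower.

{"name": "apply_moves", "arguments": {"commands": [[40, -0.01, -0.01, -0.4, 0.01], [40, 0, 0, -0.6, 0], [40, 0, 0, -0.6, 0], [40, 0, 0, -0.5, 0], [40, 0, 0, -0.3, 0], [40, 0, 0, -0.2, 0], [40, 0, 0, 0, 0], [40, 0, 0, 0, 0]]}}

```text
clock: 42.88
position: [0.6149, -0.2773, 0.0298]
ee_rot: [3.015, 0.879, 0.002]
force: [0.0, 0.6, -0.2]
width: 0.4
gripper_force: 0.0
```

```bash
python3 -c "
from h import *
st((613.5,-277,12,-57.4))"
```

```text
t 42.88 tcp [ 614.9 -277.3   29.8] yaw -57.5 tilt [ 0.002 -0.001 -1.   ] q [ 0.43  0.71 -0.13  1.62  0.12  0.82 -0.76] F [ 0.   0.6 -0.2] w 36.8 gf 0.0
shift units [-0.023  0.004 -0.297] turn units 0.004
```

{"name": "apply_moves", "arguments": {"commands": [[40, 0, 0, -0.15, 0], [40, 0, 0, -0.12, 0], [40, 0, 0, 0, 0], [40, 0, 0, 0, 0], [0, 0, 0, 0, 0], [0, 0, 0, 0, 0], [0, 0, 0, 0, 0], [0, 0, 0, 0, 0], [0, 0, 0, 0, 0], [0, 0, 0, 0, 0]], "newtons": 30}}

```text
clock: 44.12
position: [0.6142, -0.2772, 0.0127]
ee_rot: [3.016, 0.879, 0.0]
force: [-0.2, -0.1, 2.5]
width: 0.172
gripper_force: 30.0
```

{"name": "apply_moves", "arguments": {"commands": [[0, 0, 0, 0.1, 0], [0, 0, 0, 0.3, 0], [0, 0, 0, 0.5, 0], [0, 0, 0, 0.6, 0], [0, 0, 0, 0.6, 0], [0, 0, 0, 0.4, 0], [0, 0, 0, 0, 0]]}}

```text
clock: 45.0
position: [0.6155, -0.2775, 0.1658]
ee_rot: [3.013, 0.878, 0.006]
force: [0.5, -0.4, -1.4]
width: 0.173
gripper_force: 30.0
```

```bash
python3 -c "
from h import *
st((540,36.5,160,0.8))"
```

```text
t 45.0 tcp [ 615.5 -277.5  165.8] yaw -57.5 tilt [ 0.005 -0.002 -1.   ] q [ 0.44  0.57 -0.15  1.51  0.09  1.07 -0.73] F [ 0.5 -0.4 -1.4] w 15.9 gf 30.0
shift units [-1.258  5.233 -0.096] turn units 2.035
```

{"name": "apply_moves", "arguments": {"commands": [[0, -0.05, 0.3, 0, 0.1], [0, -0.12, 0.5, 0, 0.25], [0, -0.14, 0.55, 0, 0.25], [0, -0.14, 0.55, 0, 0.25], [0, -0.14, 0.55, 0, 0.25], [0, -0.14, 0.55, 0, 0.25], [0, -0.14, 0.55, 0, 0.25], [0, -0.14, 0.55, 0, 0.25], [0, -0.14, 0.55, 0, 0.2], [0, -0.1, 0.4, 0, 0], [0, -0.05, 0.2, 0, 0], [0, 0, 0, 0, 0]]}}

```text
clock: 46.5
position: [0.5356, 0.0389, 0.1623]
ee_rot: [-2.195, -2.247, 0.001]
force: [-0.3, -0.9, -1.1]
width: 0.173
gripper_force: 30.0
```

```bash
python3 -c "
from h import *
st((540,36.5,145,0.8))
grab('scene','s12');d=np.load('s12.npz')['d'];W=cloud('scene',d);x,y,z=W[...,0],W[...,1],W[...,2];s=observe()['position'];Z=s[2]-.0127
m=(abs(x-s[0])<.075)&(abs(y-s[1])<.055)&(z>Z+.002)&(z<Z+.014);q=(W[m][:,:2]*1000).astype(np.float32);print(len(q),q.min(0),q.max(0),cv2.minAreaRect(q))
b=cv2.imread('pics/s12.png')
cv2.imwrite('pics/c12.png',cv2.resize(b[130:240,235:345],(600,600),interpolation=2))"
```

```text
t 46.5 tcp [535.6  38.9 162.3] yaw 1.36 tilt [-0.001  0.    -1.   ] q [ 0.19  0.41 -0.48  1.84  0.22  0.95 -0.36] F [-0.3 -0.9 -1.1] w 15.9 gf 30.0
shift units [ 0.073 -0.039 -0.288] turn units -0.02
377 [480.3526     4.862599] [591.0009   75.02742] ((535.7891845703125, 39.37403106689453), (110.26091766357422, 70.24346923828125), 0.6854856610298157)
```

View pics/c12.png

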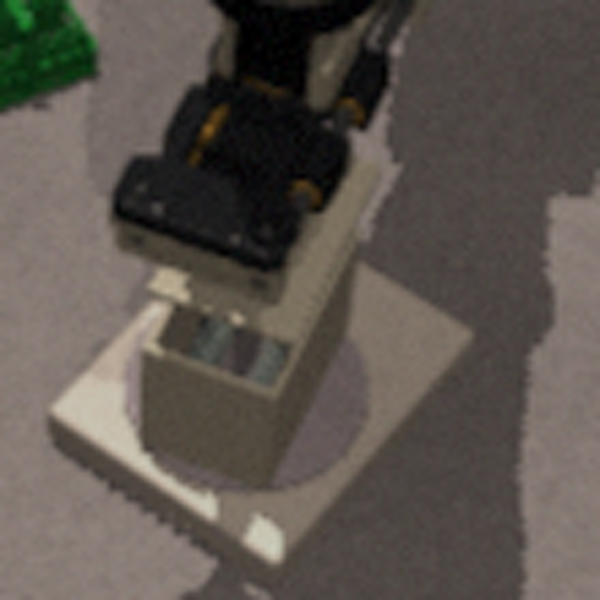

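The lid is over the dish, its centre at (535.8, 39.4) against the dish's (540, 36.7). Correct and lower.

{"name": "apply_moves", "arguments": {"commands": [[0, 0.07, -0.045, -0.1, -0.01], [0, 0, 0, -0.15, 0], [0, 0, 0, -0.1, 0], [0, 0, 0, 0, 0], [0, 0, 0, 0, 0]]}}

```text
clock: 47.18
position: [0.5404, 0.0353, 0.1416]
ee_rot: [2.203, 2.24, 0.0]
force: [0.5, 0.4, -2.1]
width: 0.173
gripper_force: 30.0
```

```bash
python3 -c "
from h import *
st((539.8,36.2,126,0.8))"
```

```text
t 47.17 tcp [540.4  35.3 141.6] yaw 0.95 tilt [ 0.  0. -1.] q [ 0.18  0.44 -0.47  1.85  0.24  0.91 -0.38] F [ 0.5  0.4 -2.1] w 15.9 gf 30.0
shift units [-0.01   0.015 -0.26 ] turn units -0.005
```

{"name": "apply_moves", "arguments": {"commands": [[0, -0.01, 0.015, -0.06, 0], [0, 0, 0, -0.06, 0], [0, 0, 0, -0.05, 0], [0, 0, 0, -0.03, 0], [0, 0, 0, 0, 0]]}}

```text
clock: 47.8
position: [0.5397, 0.0361, 0.1294]
ee_rot: [-2.203, -2.239, 0.0]
force: [-0.5, 0.7, -0.8]
width: 0.166
gripper_force: 30.0
```

{"name": "apply_moves", "arguments": {"commands": [[0, 0, 0, -0.03, 0], [0, 0, 0, 0, 0]]}}

```text
clock: 48.05
position: [0.5396, 0.0361, 0.1277]
ee_rot: [-2.203, -2.24, 0.0]
force: [-0.7, -0.1, -1.6]
width: 0.172
gripper_force: 30.0
```

{"name": "apply_moves", "arguments": {"commands": [[0, 0, 0, -0.02, 0], [0, 0, 0, 0, 0]]}}

```text
clock: 48.3
position: [0.5397, 0.0361, 0.1265]
ee_rot: [-2.203, -2.24, 0.0]
force: [-0.2, 0.7, -1.4]
width: 0.172
gripper_force: 30.0
```

{"name": "apply_moves", "arguments": {"commands": [[0, 0, 0, -0.02, 0], [0, 0, 0, 0, 0]]}}

```text
clock: 48.55
position: [0.5396, 0.0361, 0.1252]
ee_rot: [-2.203, -2.24, 0.0]
force: [-0.7, -0.4, -1.5]
width: 0.174
gripper_force: 30.0
```

{"name": "apply_moves", "arguments": {"commands": [[0, 0, 0, -0.02, 0], [0, 0, 0, 0, 0]]}}

```text
clock: 48.8
position: [0.5398, 0.0362, 0.1246]
ee_rot: [2.203, 2.239, 0.0]
force: [-2.8, 0.8, 5.3]
width: 0.172
gripper_force: 30.0
```

{"name": "apply_moves", "arguments": {"commands": [[0, 0, 0, -0.015, 0], [0, 0, 0, 0, 0]]}}

```text
clock: 49.05
position: [0.5398, 0.0362, 0.1246]
ee_rot: [2.202, 2.239, 0.0]
force: [-5.5, -0.6, 14.5]
width: 0.171
gripper_force: 30.0
```

Contact at 124.6 mm, the seated height (124.7 expected). Release, rise, and move clear for a check.

{"name": "apply_moves", "arguments": {"commands": [[0, 0, 0, 0.02, 0], [45, 0, 0, 0, 0], [45, 0, 0, 0, 0], [45, 0, 0, 0, 0], [45, 0, 0, 0.2, 0], [45, 0, 0, 0.4, 0], [45, 0, 0, 0.6, 0], [45, 0, 0, 0.6, 0], [45, -0.2, -0.5, 0, 0], [45, -0.2, -0.6, 0, 0], [45, -0.2, -0.6, 0, 0], [45, -0.2, -0.6, 0, 0]]}}

```text
clock: 50.55
position: [0.4914, -0.1029, 0.2334]
ee_rot: [2.202, 2.239, 0.001]
force: [0.3, 0.7, 0.6]
width: 0.449
gripper_force: 0.0
```

```bash
python3 -c "
from h import *
st()
p2,d2=grab('scene','s13');W=cloud('scene',d2)
x,y,z=W[...,0],W[...,1],W[...,2]
m=(np.hypot(x-.54,y-.036)<.08)&(abs(z-.121)<.006);q=(W[m][:,:2]*1000).astype(np.float32);print('lid',cv2.minAreaRect(q));t=W[m]
print('plane',np.linalg.lstsq(np.c_[t[:,:2]-t[:,:2].mean(0),np.ones(len(t))],t[:,2],rcond=None)[0])
b=cv2.imread('pics/s13.png')
cv2.imwrite('pics/c13.png',cv2.resize(b[130:240,235:345],(600,600),interpolation=2))"
```

```text
t 50.55 tcp [ 491.4 -102.9  233.4] yaw 0.96 tilt [ 0.001 -0.    -1.   ] q [ 0.46  0.27 -0.45  1.83  0.13  1.07 -0.02] F [0.3 0.7 0.6] w 41.3 gf 0.0
lid ((538.6264038085938, 36.0599365234375), (112.32257843017578, 71.24119567871094), 0.665818989276886)
plane [-0.00393881  0.00402925  0.12141692]
```

View pics/c13.png

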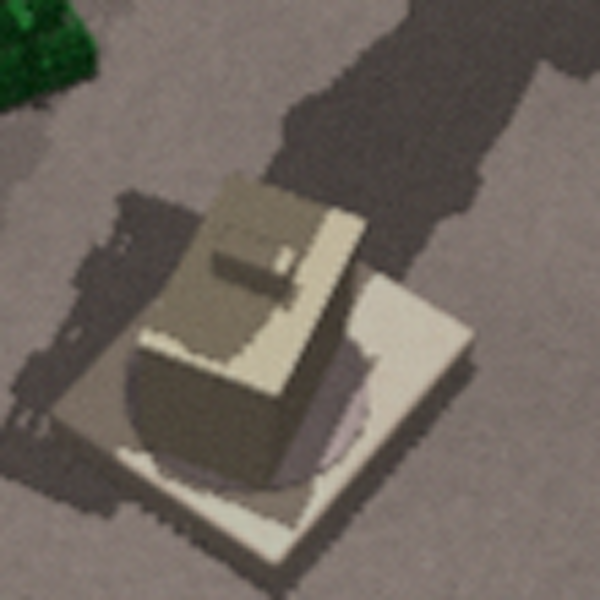

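The lid is level, its top at 121 mm as expected, centred and seated; the handle is at (255,265). Nothing is touched. Let the arm settle and hand in.

{"name": "apply_moves", "arguments": {"commands": [[45, 0, 0, 0, 0], [45, 0, 0, 0, 0], [45, 0, 0, 0, 0], [45, 0, 0, 0, 0]]}}

```text
clock: 51.1
position: [0.4919, -0.1011, 0.2325]
ee_rot: [-2.201, -2.241, -0.0]
force: [0.3, 0.7, 0.3]
width: 0.447
gripper_force: 0.0
```

```bash
python3 -c "
from cell import arm
print(arm.sign_off())"
```

```text
the job is handed in; nothing more can be done
None
```

The slide wash is set up and handed in at 51 s: dish, grid, rack and lid went in that order, all standing at the expected heights; on the first try with the rack the fingertips pressed on the grid's post (38 N at the wrist), so I set it down on the bench and regripped it higher.

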